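Dial open a seed-tin dispenser and tip the tins forward

TASK

Unlock the seed-tin dispenser: turn its dial right to mark 5, then left to mark 1, then right to mark 4, stopping for a moment on each mark, then slide the bolt fully towards the dial. Then push the tray's front plate fully down so that both tins slide out from under the clear cover to the front end. Do not touch the tins, leave the dial on mark 4, the bolt drawn and the tray tipped, and leave the pot, seedling tray and brush undisturbed.

Things in the scene. Friction and masses are not known exactly. Their poses are not given: they have to be found in the camera images.
- station: Dispenser, bolted down, yaw up to 0.25: steel base 260 x 480 mm; on its right (-y) a grey lock box with a 170 x 250 mm panel sloping 30 deg, rising away from the robot; on its left a tipping tray. Origin at bench level; x away from the robot, y left, z up. In this frame the panel's outward normal is (-0.5,0,0.866), up-slope is (0.866,0,0.5).
- dial_grip (a point): Grip point on the dial's axis (the panel normal), 34 mm off the panel. Dial: black disc, 76 mm diameter, face 9 mm off the panel, with a steel grip bar 64 mm long, 16 wide, from 9 to 46 mm off the panel. Site z = panel normal; x along the bar towards its pointer end (black line on the bar's top, white dot on the disc).
- dial (a joint): Dial angle, rad: 0 with the pointer straight up the slope, growing when turned right (clockwise facing the panel); stops at +-1.0; stays where left (0.1 N m). Five white marks over the dial, 55 mm from its axis, count 1 to 5 from left (+y) to right: -0.70, -0.35, 0, +0.35, +0.70 rad. The bolt can be drawn only with the dial within about 0.15 rad of mark 4.
- bolt_grip (a point): Grip point on the bolt's steel fin, 31 mm off the panel. Fin: 16 mm wide (y), 44 mm long up the slope (x), from 4 to 42 mm off the panel, 120 mm left (+y) of the dial's axis when locked. Axes: x up the slope, y left, z the panel normal.
- bolt (a joint): Bolt travel, m: 0 locked, 0.030 fully drawn (stop). The fin slides right, towards the dial, along -y of station, and stays where left (friction about 2 N). Its rod sticks out of the lock box's left side under a tab of the tray and blocks tipping until drawn.
- tray_push (a point): Middle of the push plate's upper face: a level steel plate 80 mm wide standing 65 mm out from the tray's front (robot-side) end, 112 mm above the bench when level; the point lies 130 mm in front of and 12 mm above the hinge line. Turns with the tray. Behind the plate the tray's front wall rises 26 mm above it.
- tray_hinge (a point): Middle of the tray's hinge line, 100 mm above the bench; the line runs along y of station.
- tray_floor (a point): Middle of the tray's floor, on its upper face. x along the tray to its rear, z out of the floor; turns with the tray. Inside the tray is 182 mm long and 142 mm wide, side walls 34 mm and front wall 26 mm high; a clear cover 46 mm above the floor spans the rear half (x above 0).
- tray (a joint): Tray angle, rad: 0 level as found, 0.42 fully tipped, front end down on its stop (that point of the push plate then 58 mm above the bench). The stiff hinge keeps it where left; pushing takes about 4 to 9 N at the push plate.
- tin_a: Round aluminium seed tin, 64 mm diameter, 30 mm high, flat on the tray floor under the clear cover, on the left (+y) side. Origin: centre of its underside. Slides forward once the tray is tipped more than about 0.2 rad.
- tin_b: The same tin, to the right of tin_a in the tray.
- pot: Bystander: dark brown plant pot, 126 mm wide, 115 mm high, standing to the right. Origin at the centre of its underside.
- cell_tray: Bystander: plastic seedling tray, 260 x 170 x 50 mm, standing to the left. Origin at the centre of its underside.
- brush: Bystander: bench brush 220 mm long, 38 mm high, lying to the right in front of the dispenser. Origin under its middle, x along it.

How it is judged:
On the way, in this order (a step that is already met when the one before it is completed fails the run):
1. the dial rests on mark 5 (within 0.12 rad) (value of joint dial between 0.58 and 0.82 rad), for 0.2 s.
2. then the dial rests on mark 1 (within 0.12 rad) (value of joint dial between -0.82 and -0.58 rad), for 0.2 s.
3. then the dial rests on mark 4 (within 0.12 rad) (value of joint dial between 0.23 and 0.47 rad), for 0.2 s.
4. then the bolt is drawn (at least 25 mm) (value of joint bolt above 0.025 m), for 0.2 s.
5. then the tray is tipped (at least 0.36 rad) (value of joint tray above 0.36 rad), for 0.2 s.
At the end, for the whole second after the job is handed in: The dial stands on mark 4 (within 0.15 rad), the bolt is drawn at least 24 mm, the tray is tipped at least 0.34 rad, and both tins lie flat and at rest on the tray floor in its front half, clear of the cover (centres at least 28 mm in front of the tray's middle) (value of joint dial between 0.2 and 0.5 rad and value of joint bolt above 0.024 m and value of joint tray above 0.34 rad and x of tin_a in the frame of tray_floor between -0.1 and -0.028 m and x of tin_b in the frame of tray_floor between -0.1 and -0.028 m and angle between the z axis of each of tin_a, tin_b and the z axis of tray_floor, either way round below 0.15 rad and z of tin_a in the frame of tray_floor between -0.01 and 0.01 m and z of tin_b in the frame of tray_floor between -0.01 and 0.01 m and linear speed of each of tin_a, tin_b below 0.02 m/s); the robot touches nothing.
It fails at once if a tin is touched by the robot (contact force between any of the fingers, the arm and tin_a above 0.5 N or contact force between any of the fingers, the arm and tin_b above 0.5 N).
It fails at once if the pot, the seedling tray or the brush is disturbed (moved more than 20 mm) (distance of any of pot, cell_tray, brush from where it was at the start of the episode above 0.02 m).
It also fails if it takes over 56 s, if anything falls off the work surface, if the arm or the gripper's body presses on something with over 40 N, if the wrist force passes 120 N, or if a joint passes its speed limit or range.

ROBOT

A 6-joint arm with a two-finger parallel gripper is mounted at the origin on the work surface. World frame = base frame: x ahead of the robot, y to its left, z up, the work surface at z = 0. Lengths are in m, angles in rad, forces in N, time in s.
With the tool pointing down it reaches from about 0.225 to 0.875 m from the base axis. Payload 3.4 kg.
Tool frame: the origin (TCP) lies on the mounting face of the last link; the fingertips stand 173 mm ahead of it and the grasp point (between the pads) lies 155 mm ahead of it; x points along the fingers, y is the direction in which the jaws open and shut, and the axes are right-handed (so a half turn about x gives the same grasp; the last joint's range is limited). The gripper opens to 85 mm and grips with 20 to 120 N. Pads are 22 mm wide; open, the fingers measure 114 mm over their backs; the gripper's body (76 mm by 85 mm) begins 54 mm behind the grasp point. The pads swing forward as they close: fully open they stand 13 mm farther back than shut.
Start: joints at [-0.121, 0.276, 1.505, -0, 1.361, -0.121], TCP at [0.575, -0, 0.405] pointing down, gripper open.
Joint ranges: [-2.89, 2.89], [-0.75, 2.08], [0.22, 2.7], [-1.18, 4.32], [0.11, 2.71], [-2.7, 2.7]. Speed limits (rad/s): [2.57, 2.57, 3.14, 3.14, 3.14, 3.14].

INTERFACE

Orientations are given as a unit quaternion [w, x, y, z].
In Python, from rig import manip gives the robot as it stands.
- The arm moves only by the tool arm_command, never from a script. Its argument "targets" is a list of rows, each an object with "dp": the shift along the tool's x, y, z in m, a list of three; "turn": the turn, a rotation vector about the tool's x, y, z in degrees, a list of three; "grip": the opening, from -1 (shut) to 1 (fully open). In form: [{"dp": [tx, ty, tz], "turn": [wx, wy, wz], "grip": grip}, ...]. A call has 1 to 8 rows; each row shifts and turns the commanded pose from where the row before left it, along the tool's axes as they then stand; what a row does not reach is not made up. A row lasts 1/10 s, in which the tool goes at most 50 mm and 8.59 degrees, less where a joint would pass 70% of its speed; a pose out of reach is approached as far as the arm can. A call with a gripper value outside its range is refused whole. The fingers move at their own pace and stop on an object; "grip_force" is the grip in N (left out, the last holds). Time passes only in rows, so rows that do not move let the fingers close. It gives the time, the measured TCP pose, the force and the opening at its end, in the units of the state.
- manip.get_state(): the state, without advancing time (a new reading comes with each control period).
- manip.get_image(name): name is "scene" or "side" or "wrist"; returns the picture (384x512x3 uint8, red, green, blue); there is no depth.
- manip.calibration(name): a dict with "fx", "fy", "cx", "cy" (pixels), "k1" (the pictures are not rectified: a ray, as slopes to the right and down, at radius r is drawn at 1 + k1 r^2 times it, then the intrinsics apply), "R" (3x3) and "t" (3): a world point X has camera coordinates R X + t. Camera axes: x right, y down, z forward; pixel columns grow to the right and rows downward; lengths in m; the calibration is good to about 2 mm. A picture is of the moment at which its call begins: read the wrist's pose just before it. calibration takes no time and is no camera call; for the wrist camera it gives the pose at the moment of the call.
- manip.sign_off(): hands the job in, once; it reports no verdict.
The state is a dict: "clock": time; "qpos": joint angles; "qd": joint speeds; "effort": joint torques, N m; "position": TCP position; "ee_rot": TCP orientation; "contact_force": force on the tool from outside, world axes, zero at the start; "moment": the same for the moment, N m; "width": finger opening in m.
Only numpy, scipy, OpenCV 4.12 (cv2) and the standard library are available. Lean on these libraries where they do the work, as an engineer would, in place of code of your own. Each camera call takes 0.05 s, during which the arm holds its last target.

## Working session

There is one attempt and no reset: what is moved stays moved. The work goes in short steps, Python scripts to look and compute and a tool call to move; the robot and the scene stay as the last step left them, time stands still between calls to the robot, and variables do not carry over. Pictures are saved under pics/ and viewed, and the job is handed in when it is done.

Besides the shell and the picture viewer there is one more tool, called after ">>>" as name(argument=value, ...), one argument or row to a line, values as JSON. arm_command: Moves the arm, as the interface text tells. Its arguments: {"type":"object","properties":{"targets":{"type":"array"},"grip_force":{"type":"number"}},"required":["targets"]}

```bash
mkdir -p pics; cat > a.py <<'E'
E
python3 - <<'E'
from rig import manip
import cv2
s=manip.get_state();print(s)
for n in ["scene","side","wrist"]:
    c=manip.calibration(n);im=manip.get_image(n)
    cv2.imwrite(f"pics/{n}0.png",im[:,:,::-1]);print(n,c)
E
```

```text
{'clock': 0.0, 'qpos': array([-1.20962560e-01,  2.76598869e-01,  1.50615524e+00,  1.08458775e-05,
        1.36069896e+00, -1.21026121e-01]), 'qd': array([ 0.00256565, -0.00048488,  0.0001055 , -0.00159174, -0.00018192,
       -0.00035728]), 'effort': array([ 6.20495921e-04, -4.16768074e+01, -2.45808578e+01, -1.52056768e-04,
        1.11346930e-02,  1.69860516e-05]), 'position': array([5.74781263e-01, 4.47699099e-05, 4.03828398e-01]), 'ee_rot': array([ 0.49949495,  0.49958185,  0.50053526, -0.50038708]), 'contact_force': array([ 0.01902174, -0.38325986,  0.02099072]), 'moment': array([0.01646197, 0.02068644, 0.0026314 ]), 'width': 0.08531757751526314}
scene {'fx': 369.98318244375463, 'fy': 369.98318244375463, 'cx': 256.06702593825395, 'cy': 193.42254515121036, 'k1': -0.10304375851620777, 'R': array([[-0.19427405,  0.98084203, -0.01437032],
       [ 0.81456145,  0.15314188, -0.55949729],
       [-0.54657776, -0.12040131, -0.8287076 ]]), 't': array([ 0.08264379, -0.3590535 ,  1.57142332])}
side {'fx': 363.0824896123923, 'fy': 363.0824896123923, 'cx': 262.9837574702454, 'cy': 188.78896173984594, 'k1': -0.007808823623013718, 'R': array([[ 0.88484376, -0.46524571, -0.02445304],
       [-0.24700762, -0.42398317, -0.87133547],
       [ 0.39501741,  0.77703584, -0.4900781 ]]), 't': array([-0.46836429,  0.24549178,  1.17721679])}
wrist {'fx': 271.8993242378706, 'fy': 271.8993242378706, 'cx': 252.09151853210156, 'cy': 190.58264185735862, 'k1': -0.012408794128240535, 'R': array([[ 9.99999811e-01, -1.52712865e-04, -5.96341582e-04],
       [ 3.03967055e-05, -9.55308662e-01,  2.95610147e-01],
       [-6.14833751e-04, -2.95610109e-01, -9.55308477e-01]]), 't': array([-0.57426001, -0.03856235,  0.37828108])}
```

View pics/scene0.png

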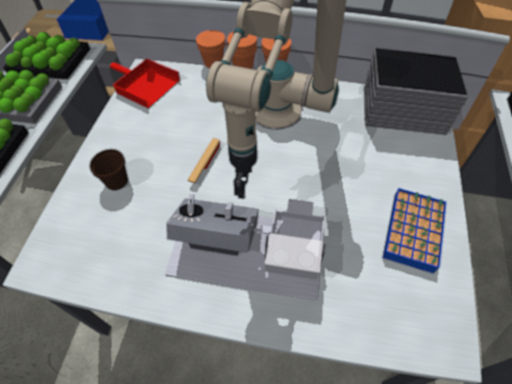

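View pics/side0.png

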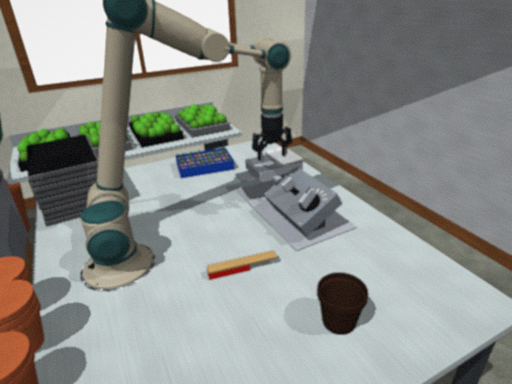

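View pics/wrist0.png

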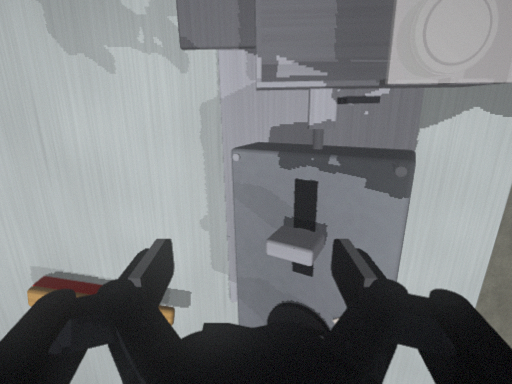

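The bolt fin and lock panel are in the wrist view, with the fin at about (297,243). The dial is hidden below it, so I'll back off to see everything.

>>> arm_command(
  targets=[
    {"dp": [-0.03, 0, 0.03], "turn": [0, 0, 0], "grip": 1},
    {"dp": [-0.03, 0, 0.03], "turn": [0, 0, 0], "grip": 1},
    {"dp": [-0.03, 0, 0.03], "turn": [0, 0, 0], "grip": 1},
    {"dp": [-0.03, 0, 0.03], "turn": [0, 0, 0], "grip": 1},
    {"dp": [0, 0, 0.03], "turn": [0, 0, 0], "grip": 1},
    {"dp": [0, 0, 0], "turn": [0, 0, 0], "grip": 1},
    {"dp": [0, 0, 0], "turn": [0, 0, 0], "grip": 1},
  ],
)

```text
clock: 0.85
position: [0.5749, -0.1504, 0.524]
ee_rot: [0.499, 0.5, 0.5, -0.5]
contact_force: [-0.4, -0.1, -0.0]
width: 0.085
```

```bash
cat > look.py <<'E'
from rig import manip
import cv2,sys,json,numpy as np
def shot(n,tag):
    c=manip.calibration(n);im=manip.get_image(n)
    cv2.imwrite(f"pics/{tag}.png",im[:,:,::-1])
    json.dump({k:np.asarray(v).tolist() for k,v in c.items()},open(f"pics/{tag}.json","w"))
    return im
def cal(tag): return {k:np.array(v) for k,v in json.load(open(f"pics/{tag}.json")).items()}
def proj(c,X):
    p=np.atleast_2d(X)@c["R"].T+c["t"]; s=p[:,:2]/p[:,2:]
    s=s*(1+c["k1"]*(s**2).sum(1,keepdims=True))
    return s*[c["fx"],c["fy"]]+[c["cx"],c["cy"]]
def crop(tag,x0,y0,x1,y1,f):
    im=cv2.imread(f"pics/{tag}.png")[y0:y1,x0:x1]
    out=cv2.resize(im,None,fx=f,fy=f,interpolation=cv2.INTER_CUBIC)
    cv2.imwrite(f"pics/{tag}_c{x0}_{y0}.png",out)
E
python3 - <<'E'
from look import *
print(manip.get_state()["clock"],manip.get_state()["position"])
for n in ["wrist","scene","side"]: shot(n,n+"1")
E
python3 -c "
from look import *
crop('wrist1',100,0,512,384,1.5)
crop('scene1',150,180,350,310,4)
crop('side1',230,140,370,250,5)"
```

```text
0.85 [ 0.57489521 -0.15039283  0.52396892]
```

```bash
ls pics
```

```text
scene0.png
scene1.json
scene1.png
scene1_c150_180.png
side0.png
side1.json
side1.png
side1_c230_140.png
wrist0.png
wrist1.json
wrist1.png
wrist1_c100_0.png
```

View pics/wrist1_c100_0.png

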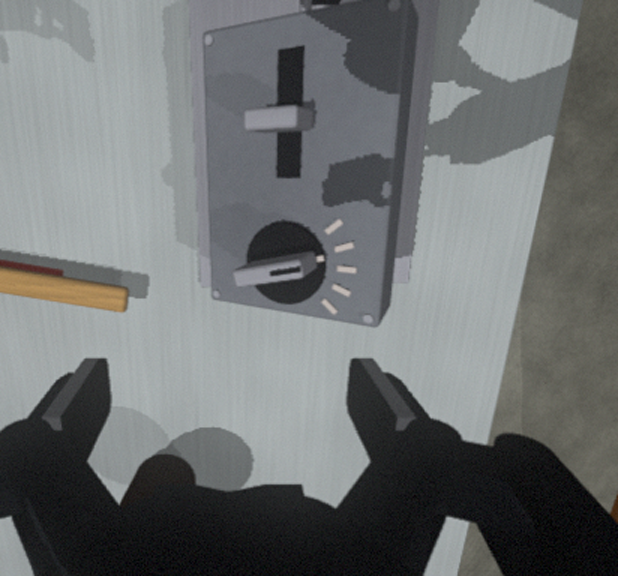

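View pics/scene1_c150_180.png

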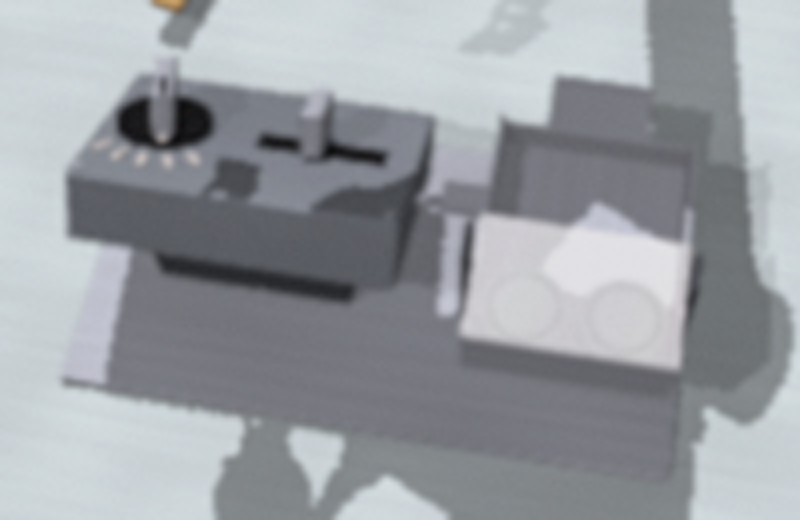

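View pics/side1_c230_140.png

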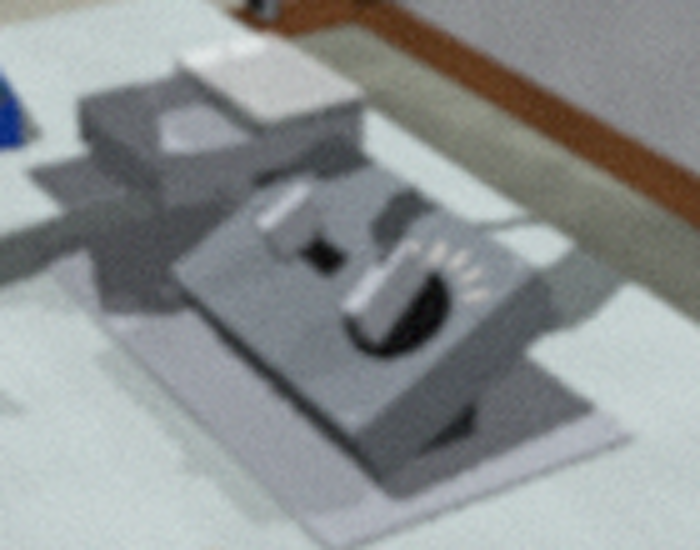

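```bash
python3 -c "
from look import *
crop('wrist1',225,130,365,225,5.7)
crop('wrist1',225,0,390,90,4.8)"
```

```text
(no output)
```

View pics/wrist1_c225_130.png

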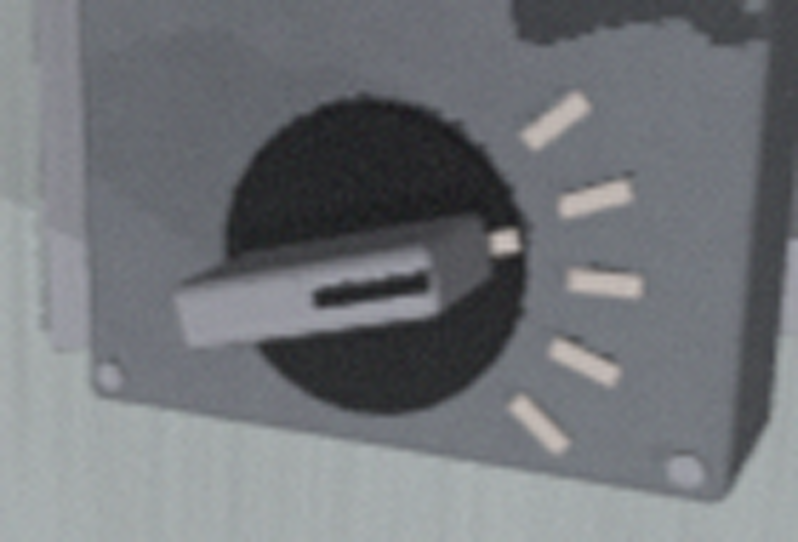

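View pics/wrist1_c225_0.png

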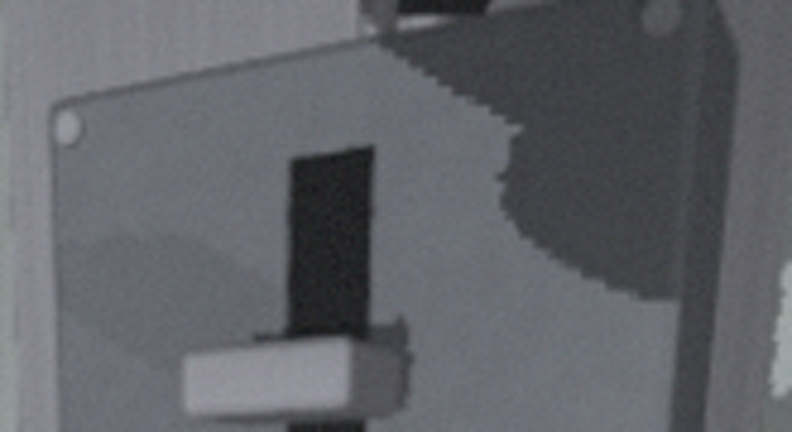

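```bash
cat > fit.py <<'E'
from look import *
from scipy.optimize import least_squares
def frame(yaw):
    c,s=np.cos(yaw),np.sin(yaw); Rz=np.array([[c,-s,0],[s,c,0],[0,0,1]])
    up=Rz@[.866025,0,.5]; n=Rz@[-.5,0,.866025]; left=Rz@[0,1,0]
    return up,left,n
def P(p,u,l,h):
    up,le,n=frame(p[3]); return p[:3]+u*up+l*le+h*n
def bar(p,a,b,h): # a along pointer, b left of it
    t=p[4]; # clockwise positive: pointer=(cos t up, -sin t left)
    return P(p,a*np.cos(t)+b*np.sin(t),-a*np.sin(t)+b*np.cos(t),h)
M=[-.7,-.35,0,.35,.7]
w=cal('wrist1');f=lambda x,y,s,x0,y0:(x/s+x0,y/s+y0)
A=lambda x,y:f(x,y,5.7,225,130);B=lambda x,y:f(x,y,4.8,225,0)
obs=[]
for m,px in zip(M,[(556,121),(597,199),(605,284),(585,363),(539,426)]):
    obs.append((A(*px),lambda p,m=m:P(p,.055*np.cos(m),-.055*np.sin(m),.001)))
obs.append((A(376,254),lambda p:P(p,0,0,.0085)))
for px,a,b in [((175,295),-.032,.008),((190,348),-.032,-.008),((432,250),.032,.008),((438,312),.032,-.008)]:
    obs.append((A(*px),lambda p,a=a,b=b:bar(p,a,b,.046)))
for px,a,b in [((184,352),-.022,.008),((352,338),.022,.008),((355,408),.022,-.008),((186,417),-.022,-.008)]:
    obs.append((B(*px),lambda p,a=a,b=b:P(p,a+p[5],.12+b,.042)))
obs.append((A(93,393),lambda p:P(p,p[6],p[7],0)))
obs.append((A(725,500),lambda p:P(p,p[6]+.17,p[7],0)))
obs.append((B(52,106),lambda p:P(p,p[6],p[7]+.25,0)))
def res(p): return np.concatenate([proj(w,fn(p))[0]-np.array(o) for o,fn in obs])
if __name__=="__main__":
    r=least_squares(res,[.58,-.08,.12,0,0,0,-.06,-.06],loss='soft_l1')
    print(r.x.round(4));print(r.fun.reshape(-1,2).round(1).tolist())
    p=r.x
    np.save('p.npy',p)
    for t,(x0,y0,s) in {'scene1':(150,180,4),'side1':(230,140,5)}.items():
        c=cal(t)
        for nm,X in [('disc',P(p,0,0,.009)),('m1',P(p,.055*np.cos(.7),.055*np.sin(.7),0)),('m5',P(p,.055*np.cos(.7),-.055*np.sin(.7),0)),('fintop',P(p,p[5],.12,.042)),('corner BR',P(p,p[6]+.17,p[7],0)),('BL',P(p,p[6],p[7],0)),('TR',P(p,p[6]+.17,p[7]+.25,0)),('TL',P(p,p[6],p[7]+.25,0))]:
            print(t,nm,((proj(c,X)[0]-[x0,y0])*s).round())
E
python3 fit.py
```

```text
[ 6.298e-01 -1.656e-01  1.245e-01  1.500e-02 -2.641e-01 -1.000e-04
 -8.510e-02 -4.940e-02]
[[0.6, -0.0], [0.1, -0.3], [0.3, -0.6], [0.3, -0.9], [0.4, -1.3], [-1.4, 1.3], [-0.7, -1.9], [-0.4, 0.5], [-0.5, -1.6], [1.3, 0.5], [0.0, 0.2], [0.8, 0.2], [-0.3, 1.3], [-0.3, 1.3], [-0.2, 0.1], [-0.1, 0.8], [-0.0, -0.8]]
scene1 disc [161. 120.]
scene1 m1 [189. 163.]
scene1 m5 [ 99. 149.]
scene1 fintop [314. 105.]
scene1 corner BR [ 60. 174.]
scene1 BL [137.  72.]
scene1 TR [395. 228.]
scene1 TL [433. 116.]
side1 disc [399. 312.]
side1 m1 [419. 257.]
side1 m5 [481. 302.]
side1 fintop [285. 209.]
side1 corner BR [541. 269.]
side1 BL [353. 440.]
side1 TR [334. 129.]
side1 TL [169. 274.]
```

```bash
cat > fit2.py <<'E'
from fit import *
sc,sd=cal('scene1'),cal('side1')
S=lambda x,y:f(x,y,4,150,180);D=lambda x,y:f(x,y,5,230,140)
mk=lambda m:(lambda p:P(p,.055*np.cos(m),-.055*np.sin(m),.001))
cn=lambda a,b:(lambda p:P(p,p[6]+a*.17,p[7]+b*.25,0))
ex=[(sc,S(165,124),lambda p:P(p,0,0,.009)),(sc,S(194,158),mk(-.7)),(sc,S(102,145),mk(.7)),(sc,S(319,96),lambda p:P(p,p[5],.12,.042)),(sc,S(141,76),cn(0,0)),(sc,S(433,117),cn(0,1)),(sc,S(66,177),cn(1,0)),
(sd,D(412,250),mk(-.7)),(sd,D(478,297),mk(.7)),(sd,D(357,434),cn(0,0)),(sd,D(173,269),cn(0,1)),(sd,D(551,272),cn(1,0))]
def res2(p): return np.concatenate([res(p)]+[proj(c,fn(p))[0]-np.array(o) for c,o,fn in ex])
r=least_squares(res2,np.load('p.npy'),loss='soft_l1')
print(r.x.round(4));print(r.fun.reshape(-1,2).round(1).tolist())
np.save('p.npy',r.x)
E
python3 fit2.py
```

```text
[ 6.296e-01 -1.653e-01  1.253e-01  1.570e-02 -2.636e-01  1.000e-04
 -8.450e-02 -4.930e-02]
[[0.6, -0.2], [0.1, -0.4], [0.3, -0.7], [0.3, -1.0], [0.4, -1.3], [-1.5, 1.3], [-0.9, -1.9], [-0.6, 0.5], [-0.6, -1.7], [1.2, 0.4], [-0.1, -0.1], [0.8, -0.2], [-0.3, 0.9], [-0.5, 1.0], [-0.0, 0.1], [0.5, 0.8], [0.1, -1.4], [-0.9, -1.3], [-1.2, 0.8], [-0.8, 0.5], [-1.1, 2.0], [-1.0, -1.0], [0.1, -0.2], [-1.5, -0.7], [1.2, 1.0], [0.4, 0.6], [-0.9, 0.7], [-0.8, 0.7], [-2.0, -0.9]]
```

```bash
cat > plan.py <<'E'
from fit import *
from scipy.spatial.transform import Rotation as Ro
def now():
    s=manip.get_state(); return s["position"],Ro.from_quat(s["ee_rot"],scalar_first=True).as_matrix(),s
def Rt(p,th):
    up,le,n=frame(p[3]); b=np.sin(th)*up+np.cos(th)*le
    x=-n;y=-b;return np.stack([x,y,np.cross(x,y)],1)
def delta(pt,R,pos=None,Rc=None):
    if pos is None: pos,Rc,_=now()
    e=Ro.from_matrix(Rc.T@R)
    print("XYZ euler",e.as_euler('XYZ',degrees=True).round(2),"rotvec",e.as_rotvec(degrees=True).round(2),"dp in final frame",(R.T@(pt-pos)).round(4),"dp in current",(Rc.T@(pt-pos)).round(4))
E
python3 - <<'E'
from plan import *
p=np.load('p.npy');th=p[4]
delta(P(p,0,0,.034+.155+.07),Rt(p,th))
c=cal('wrist1');print(-c['R'].T@c['t'])
c=cal('scene1')
# base rear edge yaw, on z~0.006
def ray(c,px,z):
    s=cv2.undistortPoints(np.array([[px]],float),np.array([[c['fx'],0,c['cx']],[0,c['fy'],c['cy']],[0,0,1]]),np.array([c['k1'],0,0,0]))[0,0]
    d=c['R'].T@[*s,1];o=-c['R'].T@c['t'];return o+d*(z-o[2])/d[2]
a=ray(c,(150+65/4,180+382/4),.006);b=ray(c,(150+668/4,180+478/4),.006);print(a,b,np.linalg.norm(a-b),np.arctan2(-(b-a)[0],(b-a)[1]))
E
```

```text
XYZ euler [71.81 28.91  8.65] rotvec [72.24 19.72 25.48] dp in final frame [ 0.1135 -0.0231  0.1515] dp in current [ 0.1745 -0.0747  0.0185]
[ 0.57469265 -0.07548458  0.49256922]
[ 0.80286753 -0.21390172  0.006     ] [0.78916433 0.25964566 0.006     ] 0.4737456101186054 0.02892927670555443
```

>>> arm_command(
  targets=[
    {"dp": [0, 0, 0], "turn": [8, 0, 0], "grip": 1},
    {"dp": [0, 0, 0], "turn": [8, 0, 0], "grip": 1},
    {"dp": [0, 0, 0], "turn": [8, 0, 0], "grip": 1},
    {"dp": [0, 0, 0], "turn": [8, 0, 0], "grip": 1},
    {"dp": [0, 0, 0], "turn": [8, 0, 0], "grip": 1},
    {"dp": [0, 0, 0], "turn": [8, 0, 0], "grip": 1},
    {"dp": [0, 0, 0], "turn": [8, 0, 0], "grip": 1},
    {"dp": [0, 0, 0], "turn": [8, 0, 0], "grip": 1},
  ],
)

```text
clock: 1.8
position: [0.575, -0.1487, 0.5244]
ee_rot: [-0.157, -0.689, -0.158, 0.689]
contact_force: [-0.3, -0.3, -0.3]
width: 0.0854
```

>>> arm_command(
  targets=[
    {"dp": [0, 0, 0], "turn": [8, 0, 0], "grip": 1},
    {"dp": [0, 0, 0], "turn": [0, 7.2, 0], "grip": 1},
    {"dp": [0, 0, 0], "turn": [0, 7.2, 0], "grip": 1},
    {"dp": [0, 0, 0], "turn": [0, 7.2, 0], "grip": 1},
    {"dp": [0, 0, 0], "turn": [0, 7.2, 0], "grip": 1},
    {"dp": [0, 0, 0], "turn": [0, 0, 4.3], "grip": 1},
    {"dp": [0, 0, 0], "turn": [0, 0, 4.3], "grip": 1},
    {"dp": [0, 0, 0], "turn": [0, 0, 0], "grip": 1},
  ],
)

```text
clock: 2.6
position: [0.5744, -0.1481, 0.5247]
ee_rot: [0.118, 0.858, 0.072, -0.495]
contact_force: [-1.0, 0.4, 0.5]
width: 0.0851
```

```bash
python3 - <<'E'
from plan import *
p=np.load('p.npy');th=p[4]
delta(P(p,0,0,.034+.155+.07),Rt(p,th)); s=now()[2]; print(s["qpos"].round(2),s["clock"])
E
```

```text
XYZ euler [-0.04  0.08 -0.08] rotvec [-0.04  0.08 -0.08] dp in final frame [ 0.1143 -0.0222  0.1516] dp in current [ 0.1145 -0.0222  0.1514]
[-0.44  0.12  1.47  0.25  1.08  0.79] 2.6
```

>>> arm_command(
  targets=[
    {"dp": [0.0228, -0.0044, 0.0303], "turn": [0, 0, 0], "grip": 1},
    {"dp": [0.0228, -0.0044, 0.0303], "turn": [0, 0, 0], "grip": 1},
    {"dp": [0.0228, -0.0044, 0.0303], "turn": [0, 0, 0], "grip": 1},
    {"dp": [0.0228, -0.0044, 0.0303], "turn": [0, 0, 0], "grip": 1},
    {"dp": [0.0228, -0.0044, 0.0303], "turn": [0, 0, 0], "grip": 1},
    {"dp": [0, 0, 0], "turn": [0, 0, 0], "grip": 1},
    {"dp": [0, 0, 0], "turn": [0, 0, 0], "grip": 1},
  ],
)

```text
clock: 3.3
position: [0.5012, -0.1693, 0.3506]
ee_rot: [0.117, 0.858, 0.071, -0.495]
contact_force: [0.4, -0.8, 0.9]
width: 0.0854
```

```bash
python3 - <<'E'
from plan import *
p=np.load('p.npy');th=p[4]
delta(P(p,0,0,.034+.155),Rt(p,th))
im=shot('wrist','wrist2')
c=cal('wrist2')
big=cv2.resize(im[:,:,::-1],None,fx=1.5,fy=1.5,interpolation=cv2.INTER_CUBIC)
for X in [bar(p,.032,0,.046),bar(p,-.032,0,.046)]+[P(p,.055*np.cos(m),-.055*np.sin(m),.001) for m in M]+[P(p,p[5],.12,.042)]:
    u=proj(c,X)[0]; cv2.circle(big,tuple(int(round(v*1.5)) for v in u),3,(0,0,255),1)
cv2.imwrite('pics/w2.png',big)
E
```

```text
XYZ euler [-0.22  0.04 -0.11] rotvec [-0.22  0.04 -0.11] dp in final frame [ 0.0703 -0.0022  0.0009] dp in current [ 0.0703 -0.0024  0.0008]
```

View pics/w2.png

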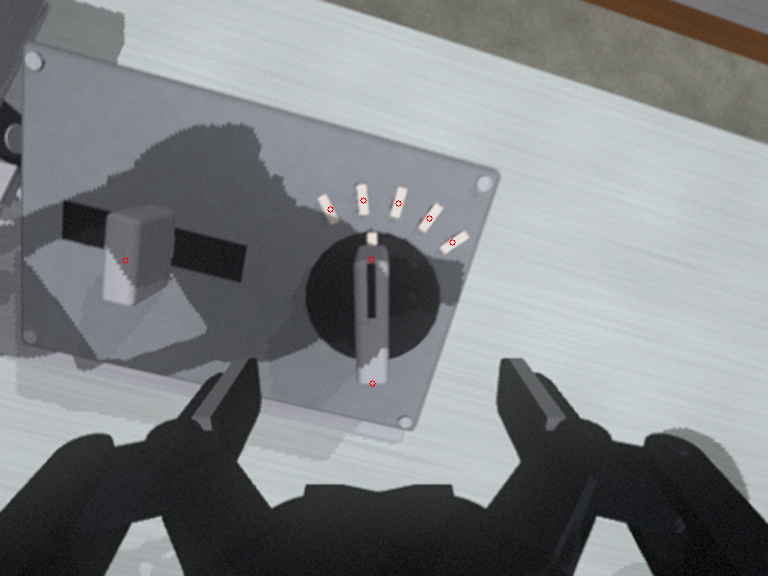

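The projections land on the bar, with ends at about (372,250) and (372,383). The bar is vertical between the jaws, so I'll advance and grip.

>>> arm_command(
  targets=[
    {"dp": [0.024, -0.001, 0.0003], "turn": [0, 0, 0], "grip": 1},
    {"dp": [0.024, -0.001, 0.0003], "turn": [0, 0, 0], "grip": 1},
    {"dp": [0.022, 0, 0], "turn": [0, 0, 0], "grip": 1},
    {"dp": [0, 0, 0], "turn": [0, 0, 0], "grip": -0.2},
    {"dp": [0, 0, 0], "turn": [0, 0, 0], "grip": -1},
    {"dp": [0, 0, 0], "turn": [0, 0, 0], "grip": -1},
    {"dp": [0, 0, 0], "turn": [0, 0, 0], "grip": -1},
    {"dp": [0, 0, 0], "turn": [0, 0, 0], "grip": -1},
  ],
  grip_force=40,
)

```text
clock: 4.15
position: [0.5341, -0.1659, 0.2903]
ee_rot: [0.116, 0.858, 0.072, -0.495]
contact_force: [-0.6, 2.6, 1.2]
width: 0.0155
```

```bash
python3 - <<'E'
from plan import *
p=np.load('p.npy');th=p[4]
delta(P(p,0,0,.034+.155),Rt(p,th))
s=now()[2];print(s['width'],s['contact_force'],s['moment'])
up,le,n=frame(p[3]);R=now()[1]
t=-R[:,1];print("theta tool",np.arctan2(t@up,t@le))
shot('wrist','wrist3')
E
```

```text
XYZ euler [-0.22 -0.01  0.03] rotvec [-0.22 -0.01  0.03] dp in final frame [0.0016 0.0009 0.0001] dp in current [0.0016 0.0009 0.0001]
0.01552399765331657 [-0.58441428  2.62771661  1.22737463] [0.44154096 0.56330508 0.32833307]
theta tool -0.25970149003098
```

View pics/wrist3.png

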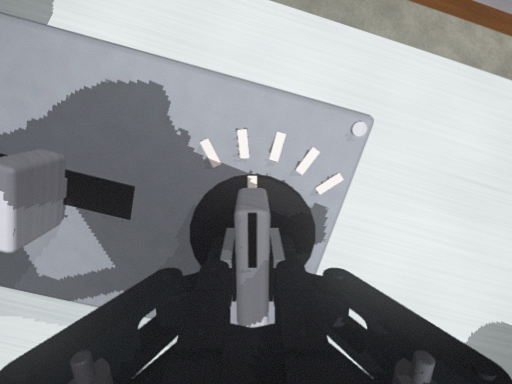

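Gripped on the bar at a width of 15.5 mm. Turning right to mark 5 takes 55°.

>>> arm_command(
  targets=[
    {"dp": [0, 0, 0], "turn": [6.9, 0, 0], "grip": -1},
    {"dp": [0, 0, 0], "turn": [6.9, 0, 0], "grip": -1},
    {"dp": [0, 0, 0], "turn": [6.9, 0, 0], "grip": -1},
    {"dp": [0, 0, 0], "turn": [6.9, 0, 0], "grip": -1},
    {"dp": [0, 0, 0], "turn": [6.9, 0, 0], "grip": -1},
    {"dp": [0, 0, 0], "turn": [6.9, 0, 0], "grip": -1},
    {"dp": [0, 0, 0], "turn": [6.9, 0, 0], "grip": -1},
    {"dp": [0, 0, 0], "turn": [6.9, 0, 0], "grip": -1},
  ],
)

```text
clock: 5.0
position: [0.5341, -0.1654, 0.2903]
ee_rot: [-0.297, 0.814, -0.166, -0.471]
contact_force: [-0.3, 8.5, 6.3]
width: 0.0154
```

>>> arm_command(
  targets=[
    {"dp": [0, 0, 0], "turn": [0, 0, 0], "grip": -1},
    {"dp": [0, 0, 0], "turn": [0, 0, 0], "grip": -1},
    {"dp": [0, 0, 0], "turn": [0, 0, 0], "grip": -1},
    {"dp": [0, 0, 0], "turn": [0, 0, 0], "grip": -1},
    {"dp": [0, 0, 0], "turn": [0, 0, 0], "grip": -1},
  ],
)

```text
clock: 5.5
position: [0.5341, -0.1654, 0.2903]
ee_rot: [-0.295, 0.814, -0.165, -0.472]
contact_force: [-1.2, 7.5, 5.6]
width: 0.0154
```

```bash
cat > chk.py <<'E'
from plan import *
p=np.load('p.npy')
s=now()[2];print(s['clock'],s['width'],s['contact_force'].round(1),s['moment'].round(2),s['qpos'].round(2))
up,le,n=frame(p[3]);R=now()[1]
t=-R[:,1];th=np.arctan2(t@up,t@le);print("theta tool",th)
d=now()[0]-p[:3];print("tool rel dial: up,left,n",(d@up).round(4),(d@le).round(4),(d@n).round(4))
shot('wrist',sys.argv[1])
E
python3 chk.py wrist4
```

```text
5.5 0.01536677211051585 [-1.2  7.5  5.6] [ 1.11 -0.01  0.56] [-0.51  0.25  1.94  0.5   0.55  1.37]
theta tool 0.7038517240739622
tool rel dial: up,left,n -0.0002 0.0014 0.1906
```

View pics/wrist4.png

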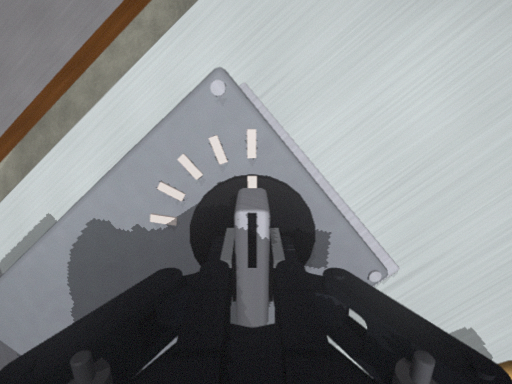

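The pointer lies exactly on mark 5, at (252,145). Next is left 80.4° to mark 1.

>>> arm_command(
  targets=[
    {"dp": [0, 0, 0], "turn": [-6.7, 0, 0], "grip": -1},
    {"dp": [0, 0, 0], "turn": [-6.7, 0, 0], "grip": -1},
    {"dp": [0, 0, 0], "turn": [-6.7, 0, 0], "grip": -1},
    {"dp": [0, 0, 0], "turn": [-6.7, 0, 0], "grip": -1},
    {"dp": [0, 0, 0], "turn": [-6.7, 0, 0], "grip": -1},
    {"dp": [0, 0, 0], "turn": [-6.7, 0, 0], "grip": -1},
    {"dp": [0, 0, 0], "turn": [-6.7, 0, 0], "grip": -1},
    {"dp": [0, 0, 0], "turn": [-6.7, 0, 0], "grip": -1},
  ],
)

```text
clock: 6.35
position: [0.5341, -0.1659, 0.2903]
ee_rot: [0.106, 0.86, 0.066, -0.496]
contact_force: [-2.9, 5.9, 6.1]
width: 0.0155
```

>>> arm_command(
  targets=[
    {"dp": [0, 0, 0], "turn": [-6.7, 0, 0], "grip": -1},
    {"dp": [0, 0, 0], "turn": [-6.7, 0, 0], "grip": -1},
    {"dp": [0, 0, 0], "turn": [-6.7, 0, 0], "grip": -1},
    {"dp": [0, 0, 0], "turn": [-6.7, 0, 0], "grip": -1},
    {"dp": [0, 0, 0], "turn": [0, 0, 0], "grip": -1},
    {"dp": [0, 0, 0], "turn": [0, 0, 0], "grip": -1},
    {"dp": [0, 0, 0], "turn": [0, 0, 0], "grip": -1},
    {"dp": [0, 0, 0], "turn": [0, 0, 0], "grip": -1},
  ],
)

```text
clock: 7.15
position: [0.5341, -0.1661, 0.2903]
ee_rot: [0.301, 0.812, 0.178, -0.467]
contact_force: [-1.6, 4.9, 5.9]
width: 0.0155
```

```bash
python3 chk.py wrist5
```

```text
7.15 0.015478918477722222 [-1.6  4.9  5.9] [0.65 0.11 0.51] [-0.51  0.25  1.94  0.5   0.55 -0.03]
theta tool -0.7004990567553935
tool rel dial: up,left,n -0.0002 0.0008 0.1906
```

View pics/wrist5.png

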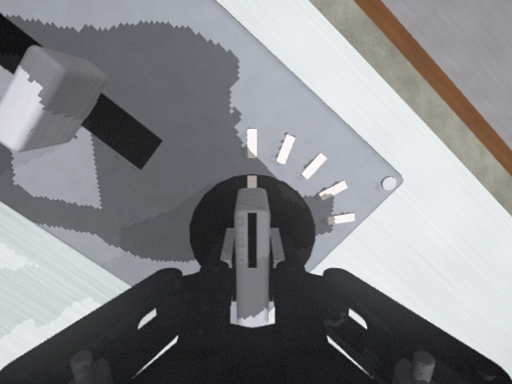

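The pointer is on mark 1, at (252,143). Next is right 60.2° to mark 4.

>>> arm_command(
  targets=[
    {"dp": [0, 0, 0], "turn": [7.5, 0, 0], "grip": -1},
    {"dp": [0, 0, 0], "turn": [7.5, 0, 0], "grip": -1},
    {"dp": [0, 0, 0], "turn": [7.5, 0, 0], "grip": -1},
    {"dp": [0, 0, 0], "turn": [7.5, 0, 0], "grip": -1},
    {"dp": [0, 0, 0], "turn": [7.5, 0, 0], "grip": -1},
    {"dp": [0, 0, 0], "turn": [7.5, 0, 0], "grip": -1},
    {"dp": [0, 0, 0], "turn": [7.5, 0, 0], "grip": -1},
    {"dp": [0, 0, 0], "turn": [7.7, 0, 0], "grip": -1},
  ],
)

```text
clock: 8.0
position: [0.5341, -0.1655, 0.2903]
ee_rot: [-0.15, 0.853, -0.081, -0.493]
contact_force: [-1.5, 6.7, 6.0]
width: 0.0154
```

>>> arm_command(
  targets=[
    {"dp": [0, 0, 0], "turn": [0, 0, 0], "grip": -1},
    {"dp": [0, 0, 0], "turn": [0, 0, 0], "grip": -1},
    {"dp": [0, 0, 0], "turn": [0, 0, 0], "grip": -1},
    {"dp": [0, 0, 0], "turn": [0, 0, 0], "grip": -1},
    {"dp": [0, 0, 0], "turn": [0, 0, 0], "grip": -1},
  ],
)

```text
clock: 8.5
position: [0.5341, -0.1656, 0.2902]
ee_rot: [-0.148, 0.853, -0.08, -0.494]
contact_force: [-2.4, 6.8, 5.7]
width: 0.0157
```

```bash
python3 chk.py wrist6
```

```text
8.5 0.015670684685395425 [-2.4  6.8  5.7] [0.99 0.05 0.48] [-0.51  0.25  1.94  0.5   0.55  1.02]
theta tool 0.35117825437566774
tool rel dial: up,left,n -0.0003 0.0013 0.1906
```

View pics/wrist6.png

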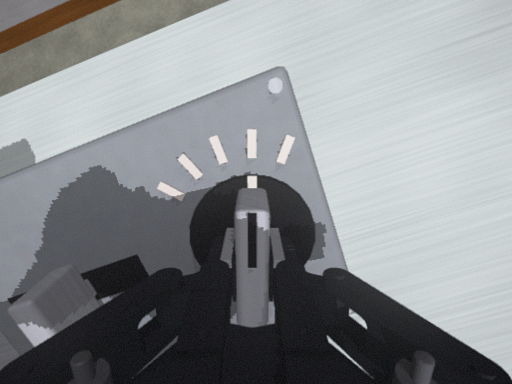

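On mark 4, with the pointer in line with the 4th mark at (252,143). Release and back off along the normal.

>>> arm_command(
  targets=[
    {"dp": [0, 0, 0], "turn": [0, 0, 0], "grip": 0.5},
    {"dp": [0, 0, 0], "turn": [0, 0, 0], "grip": 0.5},
    {"dp": [0, 0, 0], "turn": [0, 0, 0], "grip": 0.5},
    {"dp": [-0.02, 0, 0], "turn": [0, 0, 0], "grip": 0.5},
    {"dp": [-0.03, 0, 0], "turn": [0, 0, 0], "grip": 0.5},
    {"dp": [-0.025, 0, 0], "turn": [0, 0, 0], "grip": 0.5},
    {"dp": [0, 0, 0], "turn": [-6.7, 0, 0], "grip": 0.5},
    {"dp": [0, 0, 0], "turn": [-6.7, 0, 0], "grip": 0.5},
  ],
)

```text
clock: 9.35
position: [0.4967, -0.168, 0.355]
ee_rot: [-0.043, 0.865, -0.023, -0.499]
contact_force: [0.2, -0.5, 0.3]
width: 0.0642
```

>>> arm_command(
  targets=[
    {"dp": [0, 0, 0], "turn": [-6.7, 0, 0], "grip": 0.5},
    {"dp": [0, -0.04, 0], "turn": [0, 0, 0], "grip": 0.5},
    {"dp": [0, -0.04, 0], "turn": [0, 0, 0], "grip": 0.5},
    {"dp": [0, -0.04, 0], "turn": [0, 0, 0], "grip": 0.5},
    {"dp": [0, 0, 0], "turn": [0, 0, 0], "grip": 0.5},
    {"dp": [0, 0, 0], "turn": [0, 0, 0], "grip": 0.5},
  ],
)

```text
clock: 9.95
position: [0.4952, -0.0469, 0.3536]
ee_rot: [0.006, 0.866, 0.006, -0.5]
contact_force: [-0.3, -1.2, -0.1]
width: 0.0642
```

```bash
python3 chk.py wrist7; python3 - <<'E'
from plan import *
p=np.load('p.npy'); delta(P(p,p[5],.12,.031+.155),Rt(p,0))
E
```

```text
9.95 0.06418067201362986 [-0.3 -1.2 -0.1] [-0.01  0.24  0.08] [-0.29  0.08  1.97  0.26  0.61  1.08]
theta tool -0.002762797986422855
tool rel dial: up,left,n -0.0006 0.1205 0.264
XYZ euler [ 0.07  0.   -0.19] rotvec [ 0.07  0.   -0.19] dp in final frame [ 0.0779 -0.0004 -0.0005] dp in current [ 0.0779 -0.0006 -0.0005]
```

View pics/wrist7.png

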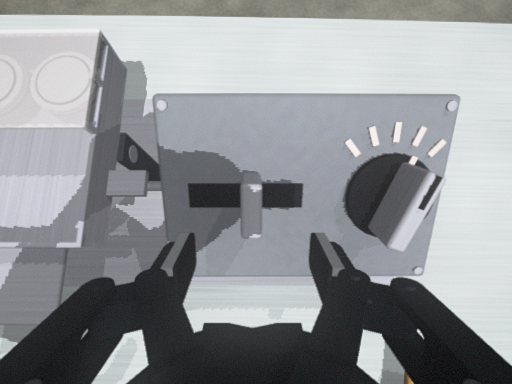

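The fin, at (252,205), is centred between the jaws and the dial pointer is on mark 4. Advance, grip and draw the bolt.

>>> arm_command(
  targets=[
    {"dp": [0.026, 0, 0], "turn": [0, 0, 0], "grip": 0.5},
    {"dp": [0.026, 0, 0], "turn": [0, 0, 0], "grip": 0.5},
    {"dp": [0.025, 0, 0], "turn": [0, 0, 0], "grip": 0.5},
    {"dp": [0, 0, 0], "turn": [0, 0, 0], "grip": -1},
    {"dp": [0, 0, 0], "turn": [0, 0, 0], "grip": -1},
    {"dp": [0, 0, 0], "turn": [0, 0, 0], "grip": -1},
    {"dp": [0, 0, 0], "turn": [0, 0, 0], "grip": -1},
    {"dp": [0, 0, 0], "turn": [0, 0, 0], "grip": -1},
  ],
)

```text
clock: 10.8
position: [0.5336, -0.0474, 0.288]
ee_rot: [0.005, 0.866, 0.005, -0.499]
contact_force: [-2.1, -1.6, 2.3]
width: 0.0151
```

>>> arm_command(
  targets=[
    {"dp": [0, 0.005, 0], "turn": [0, 0, 0], "grip": -1},
    {"dp": [0, 0.005, 0], "turn": [0, 0, 0], "grip": -1},
    {"dp": [0, 0.005, 0], "turn": [0, 0, 0], "grip": -1},
    {"dp": [0, 0.005, 0], "turn": [0, 0, 0], "grip": -1},
    {"dp": [0, 0.005, 0], "turn": [0, 0, 0], "grip": -1},
    {"dp": [0, 0.005, 0], "turn": [0, 0, 0], "grip": -1},
    {"dp": [0, 0, 0], "turn": [0, 0, 0], "grip": -1},
    {"dp": [0, 0, 0], "turn": [0, 0, 0], "grip": -1},
  ],
)

```text
clock: 11.6
position: [0.5342, -0.0758, 0.288]
ee_rot: [0.004, 0.866, 0.007, -0.5]
contact_force: [-0.2, 10.1, 6.4]
width: 0.0155
```

```bash
python3 chk.py wrist8
```

```text
11.6 0.015548453909801713 [-0.2 10.1  6.4] [ 1.35 -0.27  0.81] [-0.33  0.22  1.99  0.39  0.47  0.92]
theta tool 0.00033049971474684943
tool rel dial: up,left,n -0.0001 0.091 0.1879
```

View pics/wrist8.png

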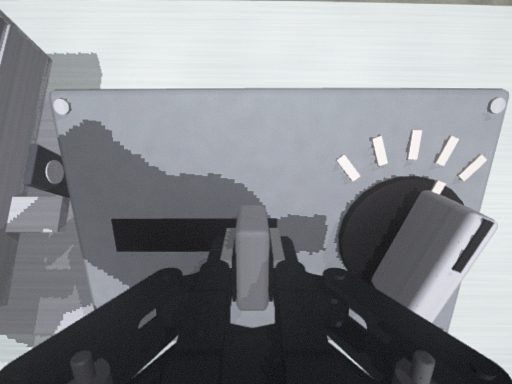

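The bolt has travelled about 29 mm and its rod has gone from the left side. I'll press a little more to seat it on the stop.

>>> arm_command(
  targets=[
    {"dp": [0, 0.002, 0], "turn": [0, 0, 0], "grip": -1},
    {"dp": [0, 0.002, 0], "turn": [0, 0, 0], "grip": -1},
    {"dp": [0, 0, 0], "turn": [0, 0, 0], "grip": -1},
    {"dp": [0, 0, 0], "turn": [0, 0, 0], "grip": -1},
  ],
)

```text
clock: 12.05
position: [0.5343, -0.0769, 0.2881]
ee_rot: [0.002, 0.866, 0.009, -0.5]
contact_force: [4.6, 24.1, 6.1]
width: 0.0155
```

```bash
python3 chk.py wrist9; python3 - <<'E'
from plan import *
crop('scene1',240,190,340,270,8)
E
```

```text
12.05 0.015521680720304812 [ 4.6 24.1  6.1] [ 2.92 -1.    1.83] [-0.34  0.22  1.98  0.4   0.48  0.91]
theta tool 0.00148303361015643
tool rel dial: up,left,n 0.0001 0.0899 0.1879
```

View pics/scene1_c240_190.png

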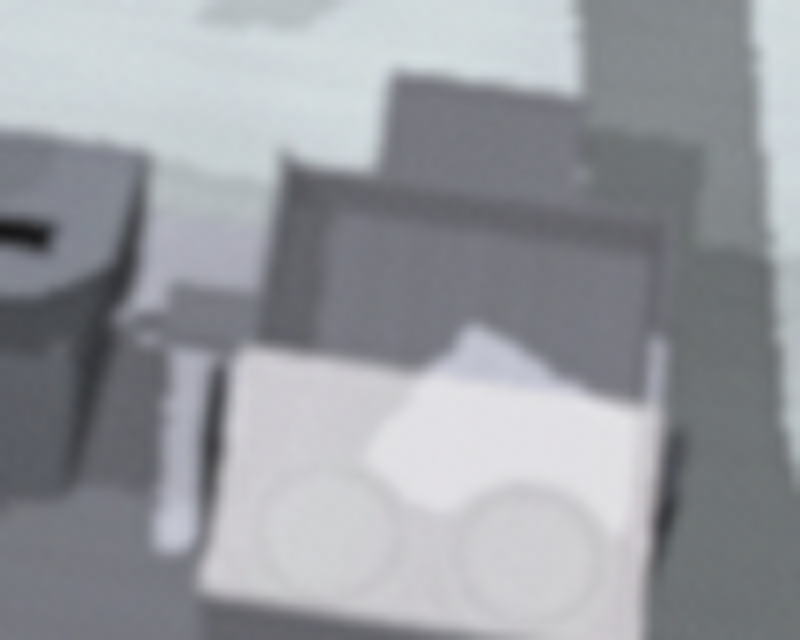

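>>> arm_command(
  targets=[
    {"dp": [0, -0.004, 0], "turn": [0, 0, 0], "grip": -1},
    {"dp": [0, 0, 0], "turn": [0, 0, 0], "grip": 0.4},
    {"dp": [0, 0, 0], "turn": [0, 0, 0], "grip": 0.4},
    {"dp": [0, 0, 0], "turn": [0, 0, 0], "grip": 0.4},
    {"dp": [-0.02, 0, 0], "turn": [0, 0, 0], "grip": 0.4},
    {"dp": [-0.03, 0, 0], "turn": [0, 0, 0], "grip": 0.4},
    {"dp": [-0.03, 0, 0], "turn": [0, 0, 0], "grip": 0.4},
    {"dp": [-0.03, 0, 0], "turn": [0, 0, 0], "grip": 0.4},
  ],
)

```text
clock: 12.9
position: [0.4785, -0.0784, 0.3827]
ee_rot: [0.005, 0.866, 0.005, -0.501]
contact_force: [0.5, 0.2, 0.7]
width: 0.0603
```

>>> arm_command(
  targets=[
    {"dp": [0, -0.035, 0], "turn": [0, 7, 0], "grip": 0.4},
    {"dp": [0, -0.035, 0], "turn": [0, 7, 0], "grip": 0.4},
    {"dp": [0, -0.035, 0], "turn": [0, 7, 0], "grip": -1},
    {"dp": [0, -0.035, 0], "turn": [0, 7, 0], "grip": -1},
    {"dp": [-0.02, 0, 0], "turn": [0, 2, 0], "grip": -1},
    {"dp": [-0.02, 0, 0], "turn": [0, 0, 0], "grip": -1},
    {"dp": [0, 0, 0], "turn": [0, 0, 0], "grip": -1},
  ],
)

```text
clock: 13.6
position: [0.4452, 0.0336, 0.4073]
ee_rot: [0.001, 0.953, 0.018, -0.303]
contact_force: [0.7, -0.3, 0.9]
width: -0.0001
```

```bash
python3 chk.py wrist10; python3 - <<'E'
from plan import *
c=cal('scene1')
def ray(c,px,z):
    s=cv2.undistortPoints(np.array([[px]],float),np.array([[c['fx'],0,c['cx']],[0,c['fy'],c['cy']],[0,0,1]]),np.array([c['k1'],0,0,0]))[0,0]
    d=c['R'].T@[*s,1];o=-c['R'].T@c['t'];return o+d*(z-o[2])/d[2]
a=ray(c,(240+395/8,190+72/8),.112);b=ray(c,(240+583/8,190+100/8),.112);print(a,b,a-b)
print(now()[0],now()[1].round(3))
shot('scene','scene10')
E
```

```text
13.6 -7.307022977142281e-05 [ 0.7 -0.3  0.9] [-0.01  0.38  0.03] [-0.15 -0.1   2.15  0.8   0.22  0.68]
theta tool -0.012584216478414035
tool rel dial: up,left,n -0.016 0.2018 0.3348
[0.51553696 0.1280228  0.112     ] [0.5148927  0.20340182 0.112     ] [ 6.44261308e-04 -7.53790171e-02  1.11022302e-16]
[0.4459218  0.03344075 0.40688982] [[ 0.816  0.035 -0.577]
 [ 0.034 -0.999 -0.013]
 [-0.577 -0.009 -0.816]]
```

View pics/wrist10.png

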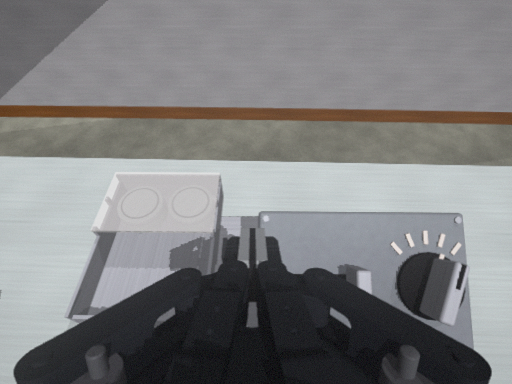

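View pics/scene10.png

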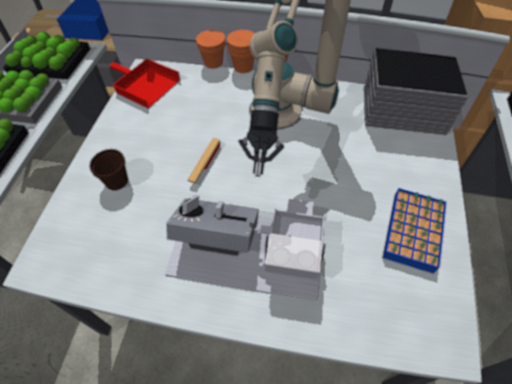

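The wrist turn went the wrong way, so the tool is tilted to 55°; I'll turn it back to about 20°. The scene view gives the plate's front edge at x≈0.515 and y from 0.128 to 0.203.

>>> arm_command(
  targets=[
    {"dp": [0, 0, 0], "turn": [0, -7, 0], "grip": -1},
    {"dp": [0, 0, 0], "turn": [0, -7, 0], "grip": -1},
    {"dp": [0, 0, 0], "turn": [0, -7, 0], "grip": -1},
    {"dp": [0, 0, 0], "turn": [0, -7, 0], "grip": -1},
    {"dp": [0, 0, 0], "turn": [0, -7, 0], "grip": -1},
    {"dp": [0, 0, 0], "turn": [0, 0, 0], "grip": -1},
  ],
)

```text
clock: 14.3
position: [0.4495, 0.0369, 0.4064]
ee_rot: [0.006, 0.838, 0.027, -0.545]
contact_force: [0.0, -0.4, -0.1]
width: 0.0004
```

```bash
python3 chk.py wrist11; python3 - <<'E'
from plan import *
pos,R,s=now()
a=np.deg2rad(20);y=np.array([np.sin(.02),-np.cos(.02),0])
x=np.array([np.sin(a)*np.cos(.02),np.sin(a)*np.sin(.02),-np.cos(a)])
T=np.stack([x,y,np.cross(x,y)],1)
tip=np.array([.543,.166,.20]); delta(tip-.173*x,T)
print(pos,(pos+.173*R[:,0]))
E
```

```text
14.3 0.0004245019561178257 [ 0.  -0.4 -0.1] [-0.03  0.16  0.08] [-0.11 -0.03  1.9   0.11  0.86  1.36]
theta tool -0.0210374332448855
tool rel dial: up,left,n -0.0127 0.2051 0.3319
XYZ euler [ 1.29 -4.    1.81] rotvec [ 1.23 -4.02  1.76] dp in final frame [ 0.0538 -0.127  -0.0203] dp in current [ 0.059  -0.1249 -0.0191]
[0.44890579 0.03706197 0.40614992] [0.51911478 0.04391553 0.2481856 ]
```

View pics/wrist11.png

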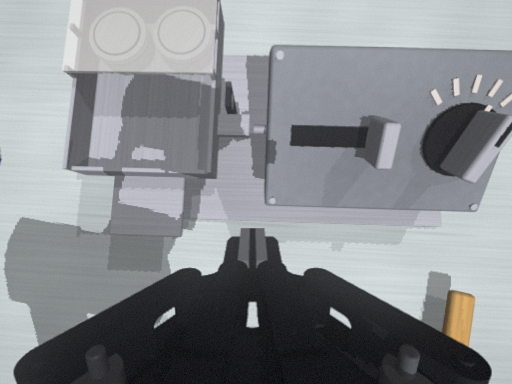

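The plate is in view with its front edge from (107,234) to (183,236). The fin now sits at the dial end of its slot.

```bash
python3 - <<'E'
from plan import *
c=cal('wrist11')
K=np.array([[c['fx'],0,c['cx']],[0,c['fy'],c['cy']],[0,0,1]])
for px in [(107,234),(183,236),(185,178),(115,178)]:
    s=cv2.undistortPoints(np.array([[px]],float),K,np.array([c['k1'],0,0,0]))[0,0]
    d=c['R'].T@[*s,1];o=-c['R'].T@c['t'];print((o+d*(.112-o[2])/d[2]).round(4))
E
```

```text
[0.51   0.2041 0.112 ]
[0.5123 0.1204 0.112 ]
[0.5758 0.1233 0.112 ]
[0.5721 0.2021 0.112 ]
```

>>> arm_command(
  targets=[
    {"dp": [0, 0, 0], "turn": [1.2, -4, 1.8], "grip": -1},
    {"dp": [0.0135, -0.031, -0.005], "turn": [0, 0, 0], "grip": -1},
    {"dp": [0.0135, -0.031, -0.005], "turn": [0, 0, 0], "grip": -1},
    {"dp": [0.0135, -0.031, -0.005], "turn": [0, 0, 0], "grip": -1},
    {"dp": [0.0135, -0.031, -0.005], "turn": [0, 0, 0], "grip": -1},
    {"dp": [0, 0, 0], "turn": [0, 0, 0], "grip": -1},
  ],
)

```text
clock: 14.95
position: [0.4822, 0.1646, 0.3602]
ee_rot: [0.007, 0.818, 0.01, -0.574]
contact_force: [-0.9, -0.2, -0.0]
width: -0.0001
```

```bash
cat > c2.py <<'E'
from plan import *
pos,R,s=now()
print(s['clock'],s['contact_force'].round(1),s['qpos'].round(2));print("tip",(pos+.173*R[:,0]).round(4),R.round(3).tolist())
for z in map(float,sys.argv[2:]):
    print("dp to tip(.54,.163,%g)"%z,(R.T@(np.array([.54,.163,z])-pos-.173*R[:,0])).round(4))
shot('wrist',sys.argv[1])
E
python3 c2.py wrist12 .115 .05
```

```text
14.95 [-0.9 -0.2 -0. ] [ 0.22  0.13  1.85 -0.09  0.83  1.81]
tip [0.541  0.1661 0.1975] [[0.34, 0.024, -0.94], [0.009, -1.0, -0.022], [-0.94, -0.001, -0.34]]
dp to tip(.54,.163,0.115) [0.0772 0.0031 0.029 ]
dp to tip(.54,.163,0.05) [0.1383 0.0032 0.0511]
```

View pics/wrist12.png

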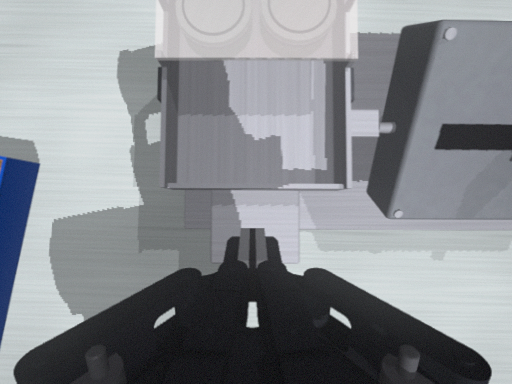

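Fingertips are above the plate's middle, at about (255,232). Going down.

>>> arm_command(
  targets=[
    {"dp": [0.018, 0.0008, 0.0068], "turn": [0, 0, 0], "grip": -1},
    {"dp": [0.018, 0.0008, 0.0068], "turn": [0, 0, 0], "grip": -1},
    {"dp": [0.018, 0.0008, 0.0068], "turn": [0, 0, 0], "grip": -1},
    {"dp": [0.018, 0.0008, 0.0068], "turn": [0, 0, 0], "grip": -1},
    {"dp": [0.008, 0, 0.003], "turn": [0, 0, 0], "grip": -1},
    {"dp": [0.008, 0, 0.003], "turn": [0, 0, 0], "grip": -1},
    {"dp": [0, 0, 0], "turn": [0, 0, 0], "grip": -1},
  ],
)

```text
clock: 15.7
position: [0.4806, 0.1579, 0.2679]
ee_rot: [0.006, 0.819, 0.007, -0.574]
contact_force: [-0.4, -0.8, -0.3]
width: 0.0002
```

```bash
python3 c2.py wrist13 .055
```

```text
15.7 [-0.4 -0.8 -0.3] [ 0.2   0.22  2.   -0.12  0.58  1.84]
tip [0.5394 0.1588 0.1052] [[0.34, 0.019, -0.94], [0.005, -1.0, -0.018], [-0.94, 0.001, -0.34]]
dp to tip(.54,.163,0.055) [ 0.0474 -0.0042  0.0165]
```

View pics/wrist13.png

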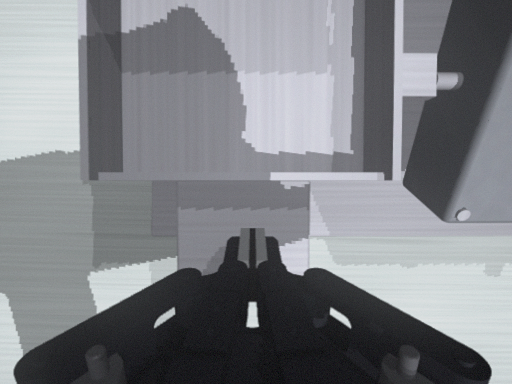

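>>> arm_command(
  targets=[
    {"dp": [0.0075, -0.0005, 0.0027], "turn": [0, 0, 0], "grip": -1},
    {"dp": [0.0075, -0.0005, 0.0027], "turn": [0, 0, 0], "grip": -1},
  ],
)

```text
clock: 15.95
position: [0.4819, 0.1596, 0.2533]
ee_rot: [0.006, 0.82, 0.008, -0.572]
contact_force: [0.8, -1.4, 1.6]
width: 0.0001
```

```bash
python3 c2.py wrist14 .055; python3 -c "
from look import *
shot('side','side14');crop('side14',200,100,380,230,4.4)"
```

```text
15.95 [ 0.8 -1.4  1.6] [ 0.21  0.25  2.02 -0.13  0.54  1.86]
tip [0.5415 0.1606 0.091 ] [[0.345, 0.02, -0.938], [0.006, -1.0, -0.019], [-0.939, 0.001, -0.345]]
dp to tip(.54,.163,0.055) [ 0.0332 -0.0024  0.0138]
```

View pics/wrist14.png

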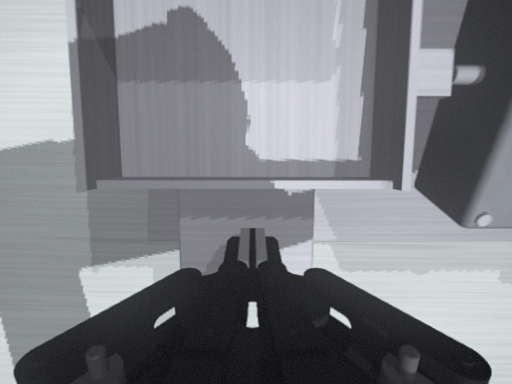

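View pics/side14_c200_100.png

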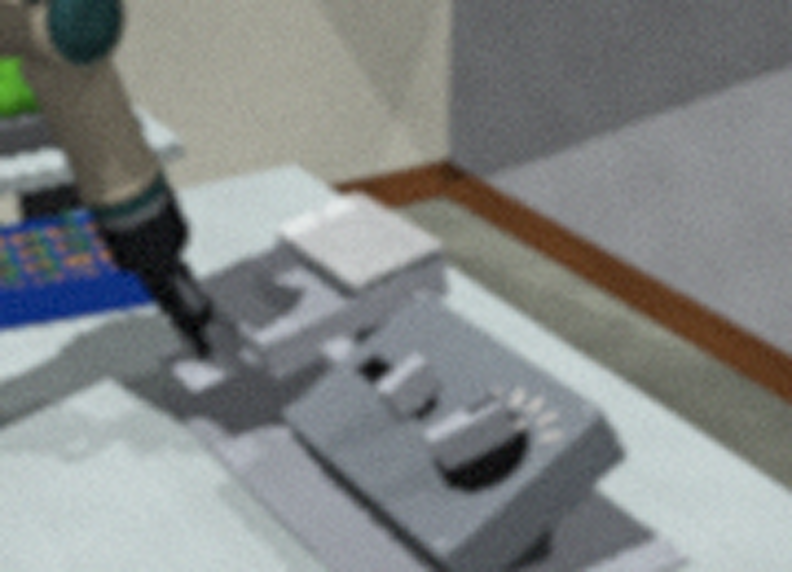

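The tray is tipping under the fingertips: the cover's rear is higher in the side view. Continue down to the stop.

>>> arm_command(
  targets=[
    {"dp": [0.006, -0.0003, 0.002], "turn": [0, 0, 0], "grip": -1},
    {"dp": [0.006, -0.0003, 0.002], "turn": [0, 0, 0], "grip": -1},
    {"dp": [0.006, -0.0003, 0.002], "turn": [0, 0, 0], "grip": -1},
    {"dp": [0.006, -0.0003, 0.002], "turn": [0, 0, 0], "grip": -1},
    {"dp": [0, 0, 0], "turn": [0, 0, 0], "grip": -1},
  ],
)

```text
clock: 16.55
position: [0.4809, 0.1606, 0.2258]
ee_rot: [0.006, 0.818, 0.007, -0.575]
contact_force: [-0.4, 0.1, -0.6]
width: 0.0004
```

```bash
python3 c2.py wrist15 .055
```

```text
16.55 [-0.4  0.1 -0.6] [ 0.21  0.29  2.05 -0.15  0.47  1.88]
tip [0.5393 0.1614 0.063 ] [[0.338, 0.02, -0.941], [0.005, -1.0, -0.019], [-0.941, 0.002, -0.338]]
dp to tip(.54,.163,0.055) [ 0.0078 -0.0016  0.0021]
```

View pics/wrist15.png

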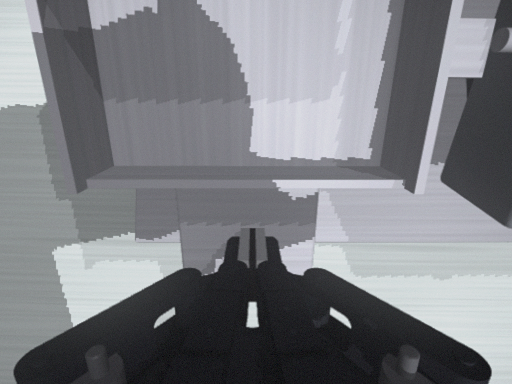

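```bash
python3 -c "
from look import *
shot('side','side15');crop('side15',200,100,340,205,5.5)
shot('scene','scene15');crop('scene15',220,170,350,270,6)"
```

```text
(no output)
```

View pics/side15_c200_100.png

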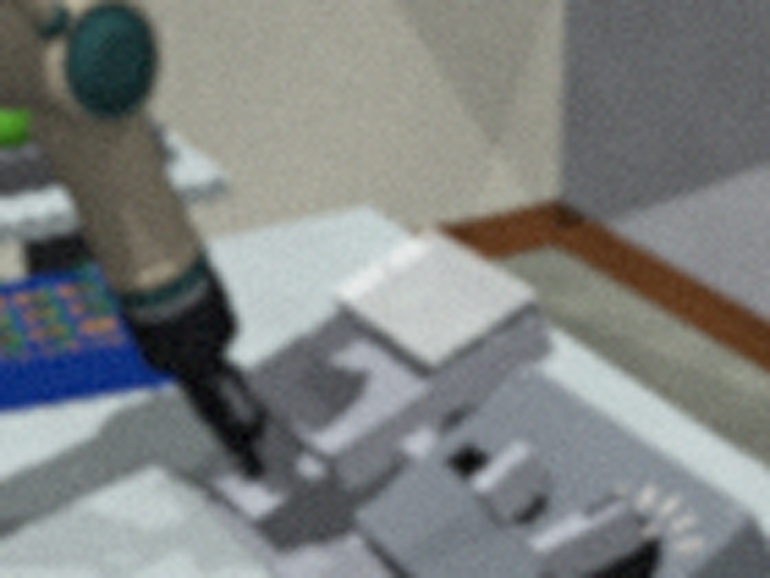

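View pics/scene15_c220_170.png

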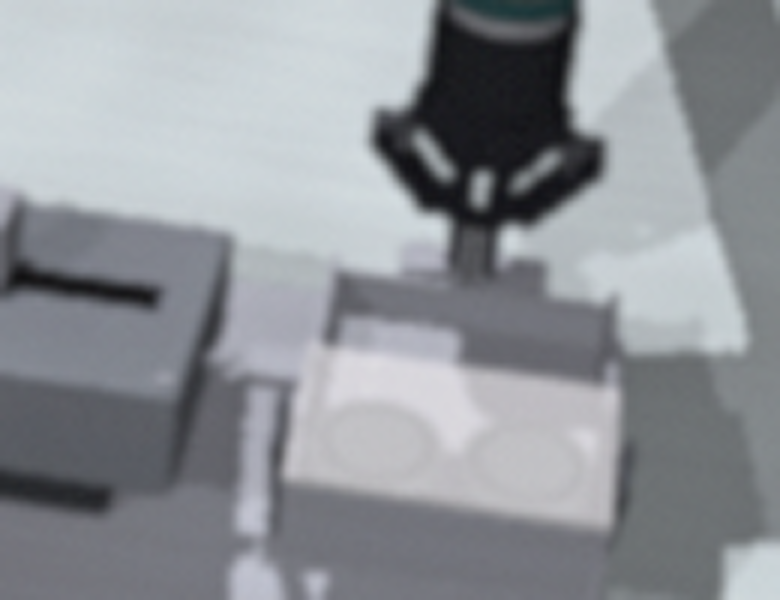

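The tray is clearly tipping and the tins are still under the cover. Press on to the stop.

>>> arm_command(
  targets=[
    {"dp": [0.004, 0, 0.0012], "turn": [0, 0, 0], "grip": -1},
    {"dp": [0.004, 0, 0.0012], "turn": [0, 0, 0], "grip": -1},
    {"dp": [0.003, 0, 0.001], "turn": [0, 0, 0], "grip": -1},
    {"dp": [0, 0, 0], "turn": [0, 0, 0], "grip": -1},
  ],
)

```text
clock: 17.1
position: [0.4819, 0.1607, 0.2181]
ee_rot: [0.006, 0.82, 0.008, -0.573]
contact_force: [-9.8, -0.6, 21.9]
width: 0.0004
```

```bash
python3 c2.py wrist16 .055
```

```text
17.1 [-9.8 -0.6 21.9] [ 0.21  0.3   2.06 -0.16  0.44  1.89]
tip [0.5414 0.1616 0.0557] [[0.344, 0.02, -0.939], [0.006, -1.0, -0.019], [-0.939, 0.001, -0.344]]
dp to tip(.54,.163,0.055) [ 0.0001 -0.0014  0.0015]
```

Stop reached: 22 N along the plate's normal. Hold briefly, then lift off and look.

>>> arm_command(
  targets=[
    {"dp": [0, 0, 0], "turn": [0, 0, 0], "grip": -1},
    {"dp": [0, 0, 0], "turn": [0, 0, 0], "grip": -1},
    {"dp": [0, 0, 0], "turn": [0, 0, 0], "grip": -1},
    {"dp": [-0.02, 0, 0], "turn": [0, 0, 0], "grip": -1},
    {"dp": [-0.04, 0, 0], "turn": [0, 0, 0], "grip": -1},
    {"dp": [-0.04, 0, 0], "turn": [0, 0, 0], "grip": -1},
    {"dp": [-0.04, 0, 0], "turn": [0, 0, 0], "grip": -1},
    {"dp": [-0.04, 0, 0], "turn": [0, 0, 0], "grip": -1},
  ],
)

```text
clock: 17.95
position: [0.4198, 0.1595, 0.3861]
ee_rot: [0.006, 0.819, 0.008, -0.574]
contact_force: [0.5, 0.5, 0.6]
width: -0.0
```

```bash
python3 c2.py wrist17; python3 -c "
from look import *
shot('scene','scene17');crop('scene17',150,170,350,310,4)"
```

```text
17.95 [0.5 0.5 0.6] [ 0.24  0.01  1.91 -0.1   0.88  1.84]
tip [0.4787 0.1604 0.2234] [[0.34, 0.019, -0.94], [0.005, -1.0, -0.019], [-0.94, 0.001, -0.341]]
```

View pics/wrist17.png

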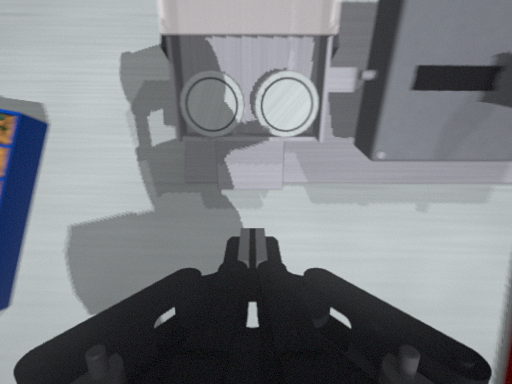

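View pics/scene17_c150_170.png

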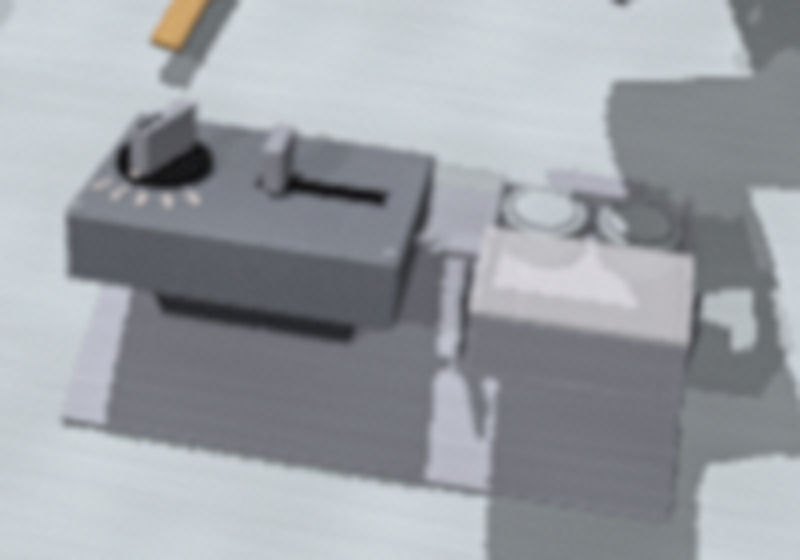

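Both tins are at the front wall and clear of the cover, at (212,103) and (287,103). The dial is on mark 4, the fin is at the dial end of its slot and the arm is clear. Handing in.

>>> arm_command(
  targets=[
    {"dp": [-0.02, 0, 0], "turn": [0, 0, 0], "grip": -1},
    {"dp": [0, 0, 0], "turn": [0, 0, 0], "grip": -1},
    {"dp": [0, 0, 0], "turn": [0, 0, 0], "grip": -1},
    {"dp": [0, 0, 0], "turn": [0, 0, 0], "grip": -1},
    {"dp": [0, 0, 0], "turn": [0, 0, 0], "grip": -1},
  ],
)

```text
clock: 18.55
position: [0.414, 0.1595, 0.4024]
ee_rot: [0.006, 0.818, 0.007, -0.575]
contact_force: [-0.0, -0.0, 0.4]
width: 0.0002
```

```bash
python3 -c "
from rig import manip
print(manip.get_state()['clock'],manip.sign_off())"
```

```text
the job is handed in; nothing more can be done
18.55 None
```

The dispenser is unlocked and tipped, and both tins slid out to the front end. I handed the job in at 18.55 s of the 56 s allowed; it gave no verdict.

- **Dial:** I turned it to marks 5, 1 and 4, resting on each. Tool angles there read 0.704, -0.700 and 0.351 rad, and pictures showed the pointer in line with each mark.
- **Bolt:** I drew it about 30 mm, until it pressed on its stop with about 24 N.
- **Tray:** I pushed the plate down until it pressed on its stop with about 22 N, with the fingertips at a height of about 56 mm.
- **Last pictures:** Both tins lie at the front wall, clear of the cover. The dial is on mark 4, the bolt is drawn, the tray is tipped and the arm is clear. I judged these by eye and did not measure the tin positions or the tray angle.
- **Bystanders:** I kept the arm clear of the pot, seedling tray and brush and felt no contact with them, but I did not measure their positions again at the end.

Two things went differently from plan:
- **Wrong turn:** One wrist turn over open space went the wrong way, and I corrected it.
- **Low force reading:** While the tray was tipping, the force read only about 0 to 2 N when I looked between moves, although 4 to 9 N was expected. The pictures showed the tray was moving.

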